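# Vent the line, then select the mounted sensor

### The job

On the steel calibration manifold, push the selector arm round with a fingertip until it points at the vent silencer (the small brass cone), and leave it there for a good second so the line vents. Then push the arm until it points squarely at the pressure sensor mounted on the manifold, and take your hand away. Only push the arm from the side, never pinch it; do not knock the mounted sensor, and leave the ring, puck, weight, spanner and the spare sensors in the stand where they are.

Things in the scene. Friction and masses are not known exactly. Their poses are not given: they have to be found in the camera images.
- manifold: fixed steel block, 210 x 260 x 50 mm; top face 50 mm above the counter. Origin on the counter directly under the selector's turning axis; the block runs from -70 to +140 mm in its own x and +-130 mm in its own y. Five ports lie on its top face on an arc of 105 mm radius about the axis, at -40, -10, 20, 50 and 80 degrees from the block's x axis (counter-clockwise from above). One carries the mounted sensor, one the silencer, three carry plugs; which is which changes.
- selector (a joint): turning angle of the selector arm, rad; 0 = arm along the block's +x, growing counter-clockwise from above; stops at -1.95 and 1.75. It starts between -1.60 and -1.10, pointing at no port. It turns stiffly (about 0.08 N m, 1.5 N at the middle of the arm), has no notches and stays where it is left.
- selector_hub (a point): point on the selector's turning axis, 28 mm above the manifold's top face (middle of the arm's height); its x axis points along the arm to its point, z up. The hub is a cylinder of 32 mm diameter, on a 42 mm diameter boss 16 mm high; its top is 42 mm above the manifold's top face.
- selector_tip (a point): the pointed end of the black selector arm, 75 mm from the turning axis, 28 mm above the manifold's top face. The arm is a straight bar 14 mm wide and 16 mm high (20 to 36 mm above the top face) with free space under it, its straight side faces running from the hub to 68 mm from the axis, and a white line along its top.
- mounted_sensor: the pressure sensor mounted on the manifold: steel hexagon 27 mm across corners, 12 mm high, then a 23 mm cylinder, then a 15 mm black connector; 52 mm tall, much the tallest thing in a port; fixed. Origin centre of its underside, on the manifold's top face.
- silencer: the vent silencer in a port: brass blunt cone, 17 mm diameter on a 20 mm steel collar, 34 mm tall; fixed. Origin centre of its underside, on the manifold's top face.
- plug0: steel hexagonal blanking plug in a port, 25 mm across corners, only 12 mm tall; fixed; origin centre of its underside, on the manifold's top face.
- plug1: steel hexagonal blanking plug in a port, 25 mm across corners, only 12 mm tall; fixed; origin centre of its underside, on the manifold's top face.
- plug2: steel hexagonal blanking plug in a port, 25 mm across corners, only 12 mm tall; fixed; origin centre of its underside, on the manifold's top face.
- adapter_ring: blue aluminium ring, 40 mm outside, 26 mm bore, 12 mm high, lying on the manifold's top at a near corner; origin centre of its underside. Bystander.
- puck: clear acrylic disc, 50 mm diameter, 20 mm high, on the counter right of the manifold; origin centre of its underside. Bystander.
- weight: steel weight with a rubber foot, 52 mm diameter, 70 mm high with a small grip knob, on the counter right of the manifold; origin centre of its underside. Bystander.
- spanner: steel open-ended spanner, 180 mm long, lying flat on the counter, well right of the manifold; origin near its middle. Bystander.
- sensor0: spare loose pressure sensor, upright in a slot of the black stand, 78 mm long, its top 88 mm above the counter; origin centre of its underside, 10 mm above the counter. Bystander.
- sensor1: spare loose pressure sensor, upright in a slot of the black stand, 78 mm long, its top 88 mm above the counter; origin centre of its underside, 10 mm above the counter. Bystander.
- sensor2: spare loose pressure sensor, upright in a slot of the black stand, 78 mm long, its top 88 mm above the counter; origin centre of its underside, 10 mm above the counter. Bystander.
- sensor3: spare loose pressure sensor, upright in a slot of the black stand, 78 mm long, its top 88 mm above the counter; origin centre of its underside, 10 mm above the counter. Bystander.
- sensor4: spare loose pressure sensor, upright in a slot of the black stand, 78 mm long, its top 88 mm above the counter; origin centre of its underside, 10 mm above the counter. Bystander.
- stand: fixed black acetal slotted stand, 90 x 190 x 35 mm, left of the manifold; origin centre of its underside.

How it is judged:
On the way:
1. the arm points at the silencer (its centre line passes within 10 mm of the silencer's axis) and rests there for 0.7 s (y of silencer in the frame of selector_hub between -0.01 and 0.01 m and x of silencer in the frame of selector_hub above 0 m and velocity of joint selector between -0.1 and 0.1 rad/s), for 0.7 s.
At the end, for the whole second after the job is handed in: The arm is at rest and points at the mounted sensor: its centre line passes within 10 mm of the sensor's axis, having rested on the silencer before (y of mounted_sensor in the frame of selector_hub between -0.01 and 0.01 m and x of mounted_sensor in the frame of selector_hub above 0 m and velocity of joint selector between -0.03 and 0.03 rad/s); the robot touches nothing.
It fails at once if the ring, puck, weight, spanner or a spare sensor is lifted, carried or pushed more than 20 mm (distance of any of adapter_ring, puck, weight, spanner, sensor0, sensor1, sensor2, sensor3, sensor4 from where it was at the start of the episode above 0.02 m).
It fails at once if the arm is pinched: both its long sides are pressed by the fingers at once (more than 2 N each) (contact force between the fingers and selector_c2 above 2 N and contact force between the fingers and selector_c3 above 2 N).
It fails at once if the mounted sensor is knocked by the robot (more than 4 N) (contact force between any of the fingers, the arm and mounted_sensor above 4 N).
It also fails if it takes over 70 s, if anything falls off the work surface, if the arm or the gripper's body presses on something with over 40 N, if the wrist force passes 120 N, or if a joint passes its speed limit or range.

### The arm

A 7-joint arm with a two-finger parallel gripper is mounted at the origin on the work surface. World frame = base frame: x ahead of the robot, y to its left, z up, the work surface at z = 0. Lengths are in m, angles in rad, forces in N, time in s.
With the tool pointing down it reaches from about 0.425 to 0.875 m from the base axis. Payload 8.4 kg.
Tool frame: the origin (TCP) lies on the centre line of the jaws, within the pads' length; the fingertips stand env.tips_ahead ahead of it and the grasp point (between the pads) is the TCP (env.tips_ahead is the distance from the TCP to the fingertips, in m); x points along the fingers, y is the direction in which the jaws open and shut, and the axes are right-handed (so a half turn about x gives the same grasp; the last joint's range is limited). The gripper opens to 85 mm and grips with 20 to 120 N. Pads are 22 mm wide; open, the fingers measure 114 mm over their backs; the gripper's body (76 mm by 85 mm) begins 54 mm behind the grasp point. The pads swing forward as they close: fully open they stand 13 mm farther back than shut.
Start: joints at [-1.254, 0.333, 0.04, 1.465, -0.013, 1.343, -0.059], TCP at [0.263, 0.595, 0.25] pointing down, gripper open.
Joint ranges: [-2.58, 2.58], [-0.38, 2.09], [-1.3, 1.39], [0.25, 2.4], [-1.5, 4.64], [0.08, 2.09], [-2.65, 2.65]. Speed limits (rad/s): [2.22, 2.22, 2.79, 2.79, 3.14, 3.14, 3.14].

### API

Orientations are given as a rotation vector (axis times angle).
In Python, from plant import env, grab_frame, camera_params, ticket gives the robot as it stands.
- The arm moves only by the shell command python3 -m handwheel 'ROWS' [FORCE]. ROWS is JSON, a list of rows, each a list of 3 entries, a list of its own where there are three numbers: the turn, a rotation vector about the tool's x, y, z in rad, then the shift along the tool's x, y, z in cm, then the finger opening in cm, from 0 to 8.54. A call has 1 to 12 rows; each row is the pose to reach, as a shift and turn from the pose commanded when the call began, along the tool's axes at that moment; what a row does not reach only later rows make up. A row lasts 1/10 s, in which the tool goes at most 50 mm and 8.59 degrees, less where a joint would pass 70% of its speed; a pose out of reach is approached as far as the arm can. A call with a gripper value outside its range is refused whole. The fingers move at their own pace and stop on an object; FORCE is the grip in N (left out, the last holds). Time passes only in rows, so rows that repeat a pose let the fingers close. It gives the time, the measured TCP pose, the force and the opening at its end, in the units of the state.
- env.state(): the state, without advancing time (a new reading comes with each control period).
- grab_frame(name): name is "scene" or "side" or "wrist"; returns (picture, depth): 480x640x3 uint8, red, green, blue; 480x640 float32, m along the optical axis (not along the pixel's ray), 0 where there is no reading.
- camera_params(name): a dict with "fx", "fy", "cx", "cy" (pixels), "xyz" and "rotation" of the camera in the world. Camera axes: x right, y up, looking along -z (the intrinsics and any distortion apply to the point x, -y, -z); pixel columns grow to the right and rows downward; lengths in m; the calibration is good to about 2 mm. The wrist camera is an equidistant fisheye: a pixel r from the principal point sees the ray r / f radians off the axis. A picture is of the moment at which its call begins: read the wrist's pose just before it. camera_params takes no time and is no camera call; for the wrist camera it gives the pose at the moment of the call.
- ticket.finish_job(): hands the job in, once; it reports no verdict.
The state is a dict: "clock": time; "qpos": joint angles; "joint_vel": joint speeds; "joint_torque": joint torques, N m; "tool_pos": TCP position; "tcp_rot": TCP orientation; "force": force on the tool from outside, world axes, zero at the start; "moment": the same for the moment, N m; "width": finger opening in m.
Only numpy, scipy, OpenCV 4.12 (cv2) and the standard library are available. Lean on these libraries where they do the work, as an engineer would, in place of code of your own. Each camera call takes 0.05 s, during which the arm holds its last target.

## Working session

There is one attempt and no reset: what is moved stays moved. The work goes in short steps, Python scripts to look and compute and a shell command to move; the robot and the scene stay as the last step left them, time stands still between calls to the robot, and variables do not carry over. Pictures are saved under pics/ and viewed, and the job is handed in when it is done.

```bash
ls; mkdir -p pics; python3 - <<'E'
from plant import env, grab_frame, camera_params
import cv2,numpy as np
s=env.state();print(s,env.tips_ahead)
for n in("scene","side"):
    p=camera_params(n);print(n,p)
    im,d=grab_frame(n);cv2.imwrite(f"pics/{n}0.png",im[:,:,::-1]);np.save(f"pics/{n}0.npy",d)
E
```

```text
pics
{'clock': 0.0, 'qpos': array([-1.25420315,  0.33391137,  0.0398845 ,  1.46625058, -0.0134067 ,
        1.34330693, -0.05852194]), 'joint_vel': array([-0.00064148, -0.00135241, -0.0005193 ,  0.00152524,  0.00133324,
       -0.00052417,  0.0006272 ]), 'joint_torque': array([-2.83261465e-05, -6.58561921e+01,  1.36532877e+00, -4.05539382e+01,
        1.67508982e-02,  1.29072796e-02,  5.65766399e-06]), 'tool_pos': array([0.26240393, 0.59422242, 0.24943121]), 'tcp_rot': array([ 0.32492743,  1.5463022 , -0.32744609]), 'force': array([-0.15034101,  0.08364712, -0.10092432]), 'moment': array([-0.02833531, -0.00218724,  0.00413876]), 'width': 0.08545782591340162} 0.019
scene {'fx': 605.8563750383126, 'fy': 605.8563750383126, 'cx': 316.94761769743354, 'cy': 240.1566670735829, 'xyz': array([ 1.17501358, -0.7803147 ,  1.53929533]), 'rotation': array([0.5787105 , 0.17959105, 0.62348936])}
side {'fx': 481.9735277917654, 'fy': 481.9735277917654, 'cx': 325.7645450575906, 'cy': 234.77311611751188, 'xyz': array([0.32661476, 0.83840048, 0.7970323 ]), 'rotation': array([ 0.19692314, -1.23569074, -2.62497366])}
```

View pics/scene0.png

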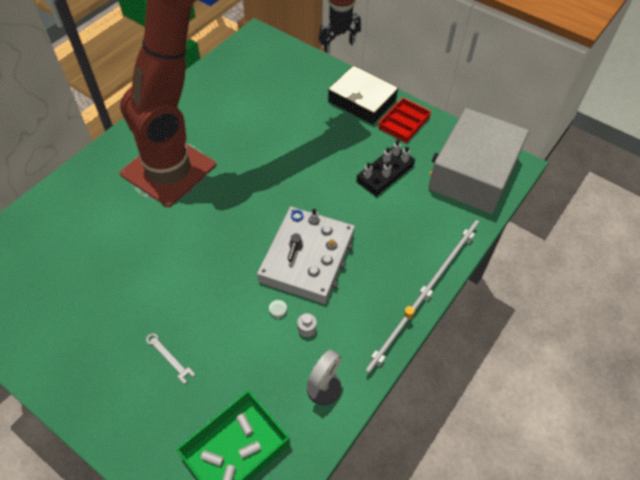

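View pics/side0.png

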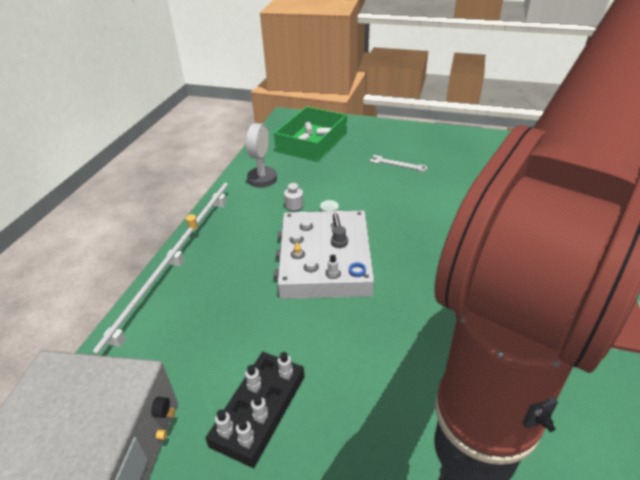

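The selector is around (295,246) in the scene image, with the silencer at (332,243) and the mounted sensor at (314,216). I'll zoom in on these and measure them.

```bash
cat > h.py <<'E'
import numpy as np,cv2
from scipy.spatial.transform import Rotation as R
from plant import camera_params
def cam(n):
    p=camera_params(n);r=np.array(p['rotation'])
    return p,(R.from_rotvec(r).as_matrix() if r.shape==(3,) else r),np.array(p['xyz'])
def deproj(n,u,v,d=None,z=None):
    p,M,t=cam(n);ray=M@np.array([(u-p['cx'])/p['fx'],-(v-p['cy'])/p['fy'],-1])
    k=d if z is None else (z-t[2])/ray[2]
    return t+k*ray
def proj(n,P):
    p,M,t=cam(n);c=(np.atleast_2d(P)-t)@M
    return np.c_[p['cx']+p['fx']*c[:,0]/-c[:,2],p['cy']-p['fy']*c[:,1]/-c[:,2]]
E
python3 - <<'E'
import cv2
a=cv2.imread('pics/scene0.png')[200:310,250:370];cv2.imwrite('pics/s0z.png',cv2.resize(a,None,fx=5,fy=5,interpolation=cv2.INTER_CUBIC))
a=cv2.imread('pics/side0.png')[195:305,265:385];cv2.imwrite('pics/d0z.png',cv2.resize(a,None,fx=5,fy=5,interpolation=cv2.INTER_CUBIC))
E
```

```text
(no output)
```

View pics/s0z.png

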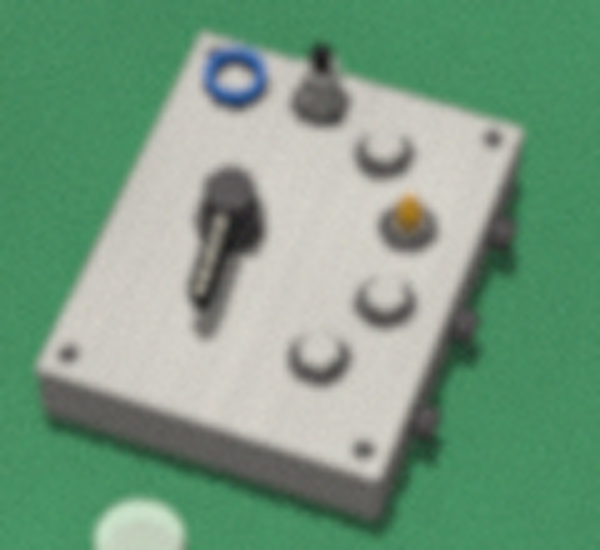

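View pics/d0z.png

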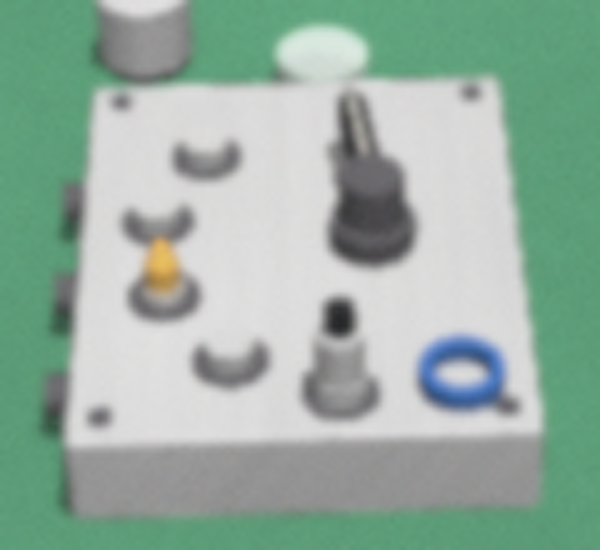

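Both zooms show the silencer on the 20° port and the sensor on the 80° port. Next I'll fit the block pose from the corners of its top face.

```bash
python3 - <<'E'
from h import *
from scipy.optimize import least_squares
L=np.array([[-.07,.13],[.14,.13],[.14,-.13],[-.07,-.13]])
S=np.array([[203,33],[523,130],[380,480],[40,370]])/5+[250,200]-.4
D=np.array([[540,435],[68,443],[97,90],[497,80]])/5+[265,195]-.4
def fit(names):
    Q=np.vstack([[deproj(n,u,v,z=.05)[:2] for u,v in P] for n,P in names]); LL=np.vstack([L]*len(names))
    def f(q):
        c,s=np.cos(q[2]),np.sin(q[2]);return (LL@np.array([[c,s],[-s,c]])+q[:2]-Q).ravel()
    r=least_squares(f,[.6,0,0]);print(r.x,np.round(r.fun*1000,1));return r.x
fit([("scene",S)]);fit([("side",D)]);q=fit([("scene",S),("side",D)])
def W(x,y,z):
    c,s=np.cos(q[2]),np.sin(q[2]);return [q[0]+c*x-s*y,q[1]+s*x+c*y,z]
for a,h in((20,.084),(80,.102)):
    P=W(.105*np.cos(np.radians(a)),.105*np.sin(np.radians(a)),h);print(a,P,[ (proj(n,P)[0]-o+.4)*5 for n,o in(("scene",[250,200]),("side",[265,195]))])
P=W(0,0,.092);print(P,[ (proj(n,P)[0]-o+.4)*5 for n,o in(("scene",[250,200]),("side",[265,195]))])
# selector angle: white line at z=.086
for n,o,pts in(("scene",[250,200],[(222,213),(203,290)]),("side",[265,195],[(370,152),(352,97)])):
    w=[deproj(n,*(np.array(p)/5-.4+o),z=.086)[:2] for p in pts];print(n,w)
    d=w[1]-w[0];print('line',np.arctan2(d[1],d[0])-q[2]); d=w[1]-q[:2];print('tip',np.hypot(*d),np.arctan2(d[1],d[0])-q[2])
# bystander
print('ring',deproj("scene",*(np.array([235,77])/5-.4+[250,200]),z=.06),'weight',deproj("scene",307,325,z=.06),'puck',deproj("scene",278,309,z=.02))
print(sorted(((np.array(P)))) if 0 else '')
E
```

```text
[ 0.54820407 -0.01202009  0.29037903] [-1.1  0.6  0.6  2.   2.1 -0.9 -1.6 -1.7]
[ 0.54424841 -0.00963245  0.28043112] [-1.6 -0.6  1.9  2.4  1.  -0.6 -1.3 -1.2]
[ 0.54622579 -0.01082627  0.2854013 ] [-2.6  2.3 -0.5  2.7 -0.3 -0.5 -4.3 -0.4 -0.1 -2.3  3.   1.7  3.4 -1.
  1.4 -2.5]
20 [np.float64(0.6307914938573892), np.float64(0.051412321763677465), 0.084] [array([410.26375758, 195.24686879]), array([156.80133475, 242.85104471])]
80 [np.float64(0.5346084445265479), np.float64(0.09352907640385523), 0.102] [array([321.43158035,  50.61083901]), array([335.83761644, 307.38688832])]
[np.float64(0.5462257897486185), np.float64(-0.010826265050194132), 0.092] [array([229.45142224, 185.56159592]), array([369.43894808, 174.13712198])]
scene [array([ 0.55196545, -0.02543647]), array([ 0.57571429, -0.07358448])]
line -1.3979672122931448
tip 0.06934093236180663 -1.4169392430969234
side [array([ 0.55197604, -0.03442376]), array([ 0.57124816, -0.07451044])]
line -1.4080593122880478
tip 0.06842362616364636 -1.4818152663756643
ring [0.48607467 0.07136959 0.06      ] weight [ 0.73370349 -0.20311882  0.06      ] puck [ 0.62667249 -0.19696548  0.02      ]
```

```bash
cat >> h.py <<'E'
def tooldelta(P,s):
    "world target -> shift in cm in current tool axes"
    M=R.from_rotvec(s['tcp_rot']).as_matrix();return np.round(M.T@(np.array(P)-s['tool_pos'])*100,2)
E
python3 - <<'E'
from h import *
from plant import env
s=env.state();print(np.round(R.from_rotvec(s['tcp_rot']).as_matrix(),3))
print(tooldelta([.525,-.085,.2494],s))
E
```

```text
[[-0.     0.404  0.915]
 [-0.001  0.915 -0.404]
 [-1.    -0.001  0.   ]]
[  0.09 -51.53  51.46]
```

```bash
python3 -m handwheel '[[[0.1,0,0],[0,-3.5,3.5],0],[[0.2,0,0],[0,-7,7],0],[[0.3,0,0],[0,-10.5,10.5],0],[[0.4,0,0],[0,-14,14],0],[[0.5,0,0],[0,-17.5,17.5],0],[[0.6,0,0],[0,-21,21],0],[[0.7,0,0],[0,-24.5,24.5],0],[[0.8,0,0],[0,-28,28],0],[[0.9,0,0],[0,-31.5,31.5],0],[[1.0,0,0],[0,-35,35],0],[[1.1,0,0],[0,-38,38],0],[[1.155,0,0],[0,-41,41],0]]'
python3 - <<'E'
from h import *
from plant import env
s=env.state();print(np.round(R.from_rotvec(s['tcp_rot']).as_matrix(),3),s['qpos'])
print(tooldelta([.525,-.085,.25],s))
E
```

```text
clock: 1.3
tool_pos: [0.4721, 0.0519, 0.2503]
tcp_rot: [1.213, 1.207, -1.212]
force: [0.1, 1.6, -0.3]
width: -0.0004
[[ 0.     1.    -0.004]
 [ 0.    -0.004 -1.   ]
 [-1.     0.    -0.   ]] [-0.75124835 -0.05444583  0.53533326  1.89652257  0.02847149  1.29188936
 -0.22880676]
[ 0.02  5.35 13.66]
```

```bash
python3 -m handwheel '[[[0,0,0],[0,2,4],0],[[0,0,0],[1,4,8],0],[[0,0,0],[3,5.5,12],0],[[0,0,0],[6,5.5,12.1],0],[[0,0,0],[9,5.5,12.1],0],[[0,0,0],[10,5.5,12.1],0],[[0,0,0],[10,5.5,12.1],0],[[0,0,0],[10,5.5,12.1],0]]'
python3 - <<'E'
from h import *
from plant import env,grab_frame
s=env.state();print(s['tool_pos'])
for n in("scene","side","wrist"):
    im,d=grab_frame(n);cv2.imwrite(f"pics/{n}1.png",im[:,:,::-1])
a=cv2.imread('pics/scene1.png')[180:310,230:370];b=cv2.imread('pics/side1.png')[165:305,250:390]
cv2.imwrite('pics/z1.png',np.hstack([cv2.resize(a,(400,371),interpolation=2),cv2.resize(b,(400,371),interpolation=2)]))
E
```

```text
clock: 2.1
tool_pos: [0.5275, -0.0669, 0.1514]
tcp_rot: [1.209, 1.209, -1.208]
force: [-0.5, -0.1, 0.6]
width: -0.0003
[ 0.52753898 -0.06690868  0.1514058 ]
```

View pics/z1.png

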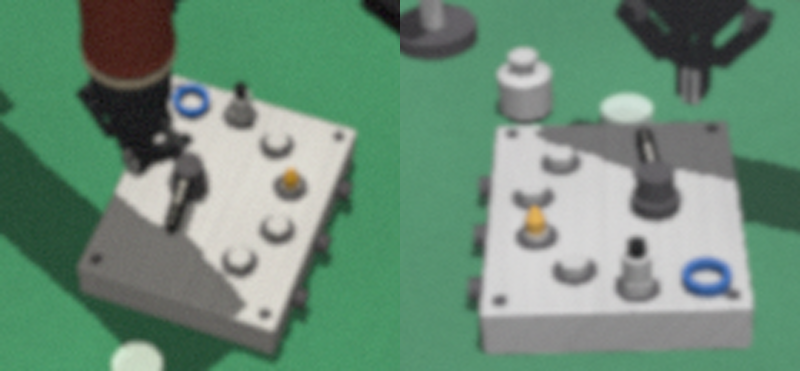

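View pics/wrist1.png

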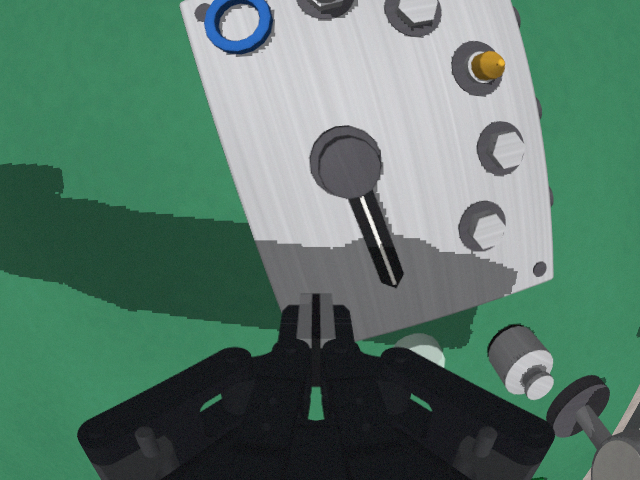

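The wrist view shows the arm along (360,195)-(393,280), with the shut fingers to its left at (316,300), on the clockwise side. Next I lower them.

```bash
python3 -m handwheel '[[[0,0,0],[2,0,0],0],[[0,0,0],[4,0,0],0],[[0,0,0],[5,0,0],0],[[0,0,0],[6.1,0,0],0],[[0,0,0],[6.1,0,0],0],[[0,0,0],[6.1,0,0],0]]'
python3 - <<'E'
from h import *
from plant import env,grab_frame
s=env.state();print(s['tool_pos'],s['force'],camera_params('wrist'))
for n in("scene","side","wrist"):
    im,d=grab_frame(n);cv2.imwrite(f"pics/{n}2.png",im[:,:,::-1])
a=cv2.imread('pics/scene2.png')[180:310,230:370];b=cv2.imread('pics/side2.png')[165:305,250:390]
cv2.imwrite('pics/z2.png',np.hstack([cv2.resize(a,(400,371),interpolation=2),cv2.resize(b,(400,371),interpolation=2)]))
q=[.5462,-.0108,.2855];hub=np.array(q[:2])
a0=-1.42
for th in (-1.42,-1.2,-.95,-.7,-.45,-.2,.05,.25,.3,.349,.6,.85,1.1,1.3,1.396):
    a=th+q[2];n=np.array([np.sin(a),-np.cos(a)]);e=np.array([np.cos(a),np.sin(a)])
    P=hub+.048*e+n*(.007+.0145*abs(n[0])+.011*abs(n[1]))
    print(th,np.round(P,4),tooldelta([*P,s['tool_pos'][2]],s))
E
```

```text
clock: 2.85
tool_pos: [0.5273, -0.0672, 0.0898]
tcp_rot: [1.209, 1.209, -1.209]
force: [0.3, -0.6, 0.7]
width: 0.0004
[ 0.5272891  -0.0672016   0.08978834] [ 0.321985   -0.55206173  0.72930007] {'fx': 371.64829954431775, 'fy': 371.64829954431775, 'cx': 315.5753129920996, 'cy': 237.55790858265553, 'xyz': array([0.52799523, 0.01500616, 0.21337396]), 'rotation': array([-3.25668257e-01,  1.14147505e-05, -1.11386686e-04])}
-1.42 [ 0.544  -0.0648] [ 0.    1.67 -0.24]
-1.2 [ 0.5555 -0.0642] [ 0.    2.82 -0.3 ]
-0.95 [ 0.5688 -0.0598] [ 0.    4.15 -0.74]
-0.7 [ 0.5809 -0.0511] [ 0.    5.36 -1.61]
-0.45 [ 0.5902 -0.0386] [ 0.    6.29 -2.86]
-0.2 [ 0.5957 -0.0258] [ 0.    6.84 -4.14]
0.05 [ 0.5988 -0.0159] [ 0.    7.15 -5.13]
0.25 [ 0.5997 -0.0068] [ 0.    7.24 -6.04]
0.3 [ 0.5996 -0.0044] [ 0.    7.23 -6.28]
0.349 [ 0.5994 -0.002 ] [ 0.    7.21 -6.52]
0.6 [0.5961 0.0104] [ 0.    6.88 -7.76]
0.85 [0.5889 0.0223] [ 0.    6.16 -8.95]
1.1 [0.5779 0.0321] [ 0.    5.06 -9.93]
1.3 [0.5672 0.0375] [ -0.     3.99 -10.47]
1.396 [0.5634 0.0394] [ -0.     3.61 -10.66]
```

View pics/z2.png

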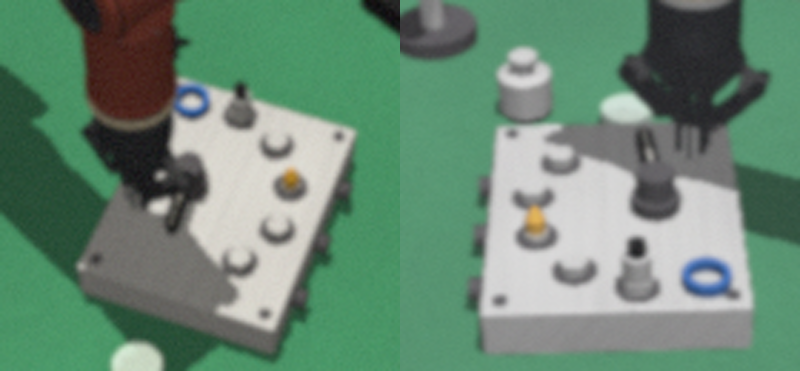

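View pics/wrist2.png

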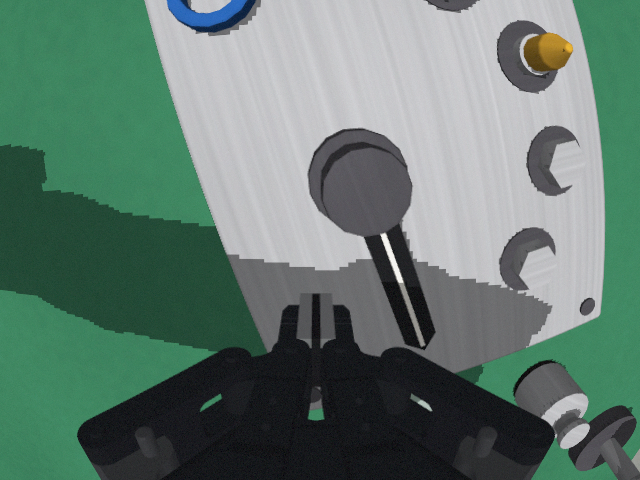

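The fingers are beside the arm and clear of it. I'll start the push along the arc in small steps.

```bash
python3 -m handwheel '[[[0,0,0],[0,0.8,-0.1],0],[[0,0,0],[0,1.7,-0.2],0],[[0,0,0],[0,2.3,-0.3],0],[[0,0,0],[0,2.8,-0.3],0],[[0,0,0],[0,3.5,-0.5],0],[[0,0,0],[0,4.1,-0.7],0],[[0,0,0],[0,4.7,-1.1],0],[[0,0,0],[0,5.3,-1.6],0],[[0,0,0],[0,5.8,-2.2],0],[[0,0,0],[0,6.3,-2.9],0],[[0,0,0],[0,6.6,-3.5],0],[[0,0,0],[0,6.8,-4.1],0]]'
python3 - <<'E'
from h import *
from plant import env,grab_frame
s=env.state();print(s['tool_pos'],s['force'])
im,d=grab_frame("wrist");cv2.imwrite("pics/wrist3.png",im[:,:,::-1])
E
```

```text
clock: 4.2
tool_pos: [0.5954, -0.0256, 0.0894]
tcp_rot: [1.209, 1.209, -1.209]
force: [-1.8, -3.1, -1.1]
width: 0.0001
[ 0.59540357 -0.0256196   0.08936893] [-1.76697014 -3.05206548 -1.09340197]
```

View pics/wrist3.png

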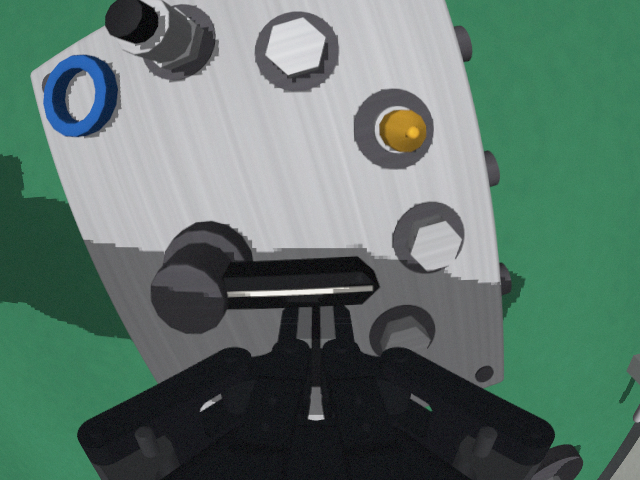

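Contact is good: the arm now lies along (230,294)-(372,290) and the silencer shows at (402,130). I'll measure the angle with the fisheye model.

```bash
cat >> h.py <<'E'
def wdeproj(u,v,z):
    p,M,t=cam('wrist');k=np.array([u-p['cx'],v-p['cy']])/p['fx'];r=np.hypot(*k)
    x=np.tan(r)*k/r;ray=M@np.array([x[0],-x[1],-1]);return t+(z-t[2])/ray[2]*ray
q=np.array([.5462,-.0108,.2855]);hub=q[:2]
def armangle(pts):
    w=[wdeproj(*p,.086)[:2] for p in pts];d=w[1]-w[0];print('line ends',np.round(w,4))
    print('world dir',np.arctan2(d[1],d[0]),'th',np.arctan2(d[1],d[0])-q[2]);e=d/np.hypot(*d)
    c=w[1]-hub;print('th by hub-tip',np.arctan2(c[1],c[0])-q[2],'hub off line mm',1000*(e[0]*c[1]-e[1]*c[0]))
    return w[1],e
E
python3 - <<'E'
from h import *
from plant import env
w,e=armangle([(230,294),(372,290)])
print('hubtop',wdeproj(190,298,.092))
print('silencer base',wdeproj(393,129,.05),'top',wdeproj(411,131,.084),'pred',hub+.105*np.array([np.cos(.3491+q[2]),np.sin(.3491+q[2])]))
s=env.state()
for th in (-.2,.05,.25,.3,.349,.38,.42):
    a=th+q[2];n=np.array([np.sin(a),-np.cos(a)]);ee=np.array([np.cos(a),np.sin(a)])
    P=hub+.048*ee+n*(.007+.0145*abs(n[0])+.011*abs(n[1]))
    print(th,tooldelta([*P,s['tool_pos'][2]],s))
E
```

```text
line ends [[ 0.5629 -0.0083]
 [ 0.618  -0.0062]]
world dir 0.03738567712286023 th -0.24811432287713975
th by hub-tip -0.2220745891343716 hub off line mm 1.8735098784115412
hubtop [ 0.54827424 -0.00744082  0.092     ]
silencer base [0.63020269 0.05316    0.05      ] top [0.62962891 0.05372316 0.084     ] pred [0.63075743 0.05144982]
-0.2 [-0.    0.    0.15]
0.05 [ 0.    0.32 -0.84]
0.25 [ 0.    0.4  -1.75]
0.3 [ 0.    0.4  -1.99]
0.349 [ 0.    0.37 -2.23]
0.38 [ 0.    0.35 -2.38]
0.42 [ 0.    0.32 -2.58]
```

```bash
python3 -m handwheel '[[[0,0,0],[0,0.2,-0.5],0],[[0,0,0],[0,0.3,-1.0],0],[[0,0,0],[0,0.4,-1.4],0],[[0,0,0],[0,0.4,-1.8],0],[[0,0,0],[0,0.4,-2.1],0],[[0,0,0],[0,0.4,-2.3],0],[[0,0,0],[0,0.4,-2.3],0]]'
python3 - <<'E'
from h import *
from plant import env,grab_frame
s=env.state();print(s['tool_pos'],s['force'])
im,d=grab_frame("wrist");cv2.imwrite("pics/wrist4.png",im[:,:,::-1])
E
```

```text
clock: 4.95
tool_pos: [0.5991, -0.0025, 0.0894]
tcp_rot: [1.209, 1.21, -1.209]
force: [0.1, -0.2, -0.0]
width: -0.0001
[ 0.59906276 -0.00253377  0.08936104] [ 0.11178965 -0.24310301 -0.00852762]
```

View pics/wrist4.png

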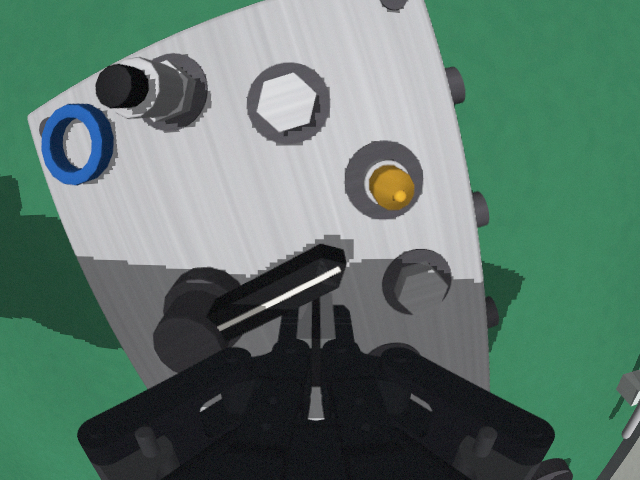

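```bash
cat > m.py <<'E'
import sys
from h import *
from plant import env
def rep(pts,tops,silz):
    w,e=armangle(pts)
    for nm,(u,v),z in tops:
        P=wdeproj(u,v,z)[:2];d=P-w;d2=P-hub;print(nm,np.round(P,4),'perp mm from line',1000*(e[0]*d[1]-e[1]*d[0]),'along',1000*(e@d))
E
python3 - <<'E'
from m import *
rep([(221,329),(341,269)],[('siltop',(399,196),.084),('silbase',(383,181),.05)],0)
s=env.state()
for th in (.3,.349,.38,.42,.46):
    a=th+q[2];n=np.array([np.sin(a),-np.cos(a)]);ee=np.array([np.cos(a),np.sin(a)])
    P=hub+.048*ee+n*(.007+.0145*abs(n[0])+.011*abs(n[1]))
    print(th,tooldelta([*P,s['tool_pos'][2]],s))
E
```

```text
line ends [[ 0.5608 -0.0031]
 [ 0.6092  0.0244]]
world dir 0.5151393281582164 th 0.22963932815821642
th by hub-tip 0.22350865607454595 hub off line mm -0.4425158650900006
siltop [0.6298 0.0519] perp mm from line 13.797224210794273 along 31.447312554315694
silbase [0.63   0.0514] perp mm from line 13.278144980798768 along 31.336956735917514
0.3 [-0.    0.05  0.18]
0.349 [ 0.    0.03 -0.05]
0.38 [ 0.    0.01 -0.21]
0.42 [ 0.   -0.03 -0.4 ]
0.46 [ 0.   -0.07 -0.6 ]
```

```bash
python3 -m handwheel '[[[0,0,0],[0,0,-0.2],0],[[0,0,0],[0,0,-0.4],0],[[0,0,0],[0,-0.1,-0.6],0],[[0,0,0],[0,-0.1,-0.6],0]]'
python3 - <<'E'
from h import *
from plant import env,grab_frame
s=env.state();print(s['tool_pos'],s['force'])
im,d=grab_frame("wrist");cv2.imwrite("pics/wrist5.png",im[:,:,::-1])
E
```

```text
clock: 5.4
tool_pos: [0.5979, 0.0032, 0.0893]
tcp_rot: [1.209, 1.209, -1.209]
force: [0.4, -2.6, 0.9]
width: 0.0
[0.59791548 0.00323859 0.08930549] [ 0.38943363 -2.57936884  0.93055632]
```

View pics/wrist5.png

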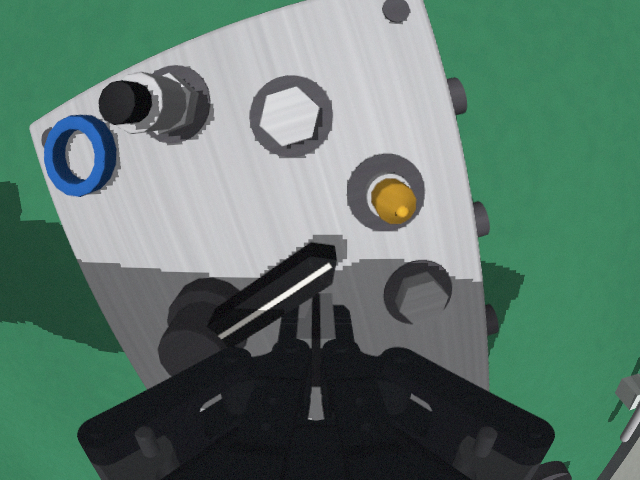

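```bash
python3 - <<'E'
from m import *
rep([(222,337),(332,265)],[('siltop',(402,211),.084),('silbase',(386,192),.05)],0)
E
```

```text
line ends [[ 0.5596 -0.0013]
 [ 0.6047  0.0318]]
world dir 0.6324173548116776 th 0.3469173548116776
th by hub-tip 0.34338892936313525 hub off line mm -0.2553560237985586
siltop [0.6301 0.0521] perp mm from line 1.3408981482393774 along 32.48690135140665
silbase [0.6304 0.0521] perp mm from line 1.191974678573699 along 32.73824435906462
```

The arm's line passes about 1.3 mm from the silencer axis. I'll ease off it slightly and hold for more than a second.

```bash
python3 -m handwheel '[[[0,0,0],[0,0,0.3],0],[[0,0,0],[0,0,0.3],0],[[0,0,0],[0,0,0.3],0],[[0,0,0],[0,0,0.3],0],[[0,0,0],[0,0,0.3],0],[[0,0,0],[0,0,0.3],0],[[0,0,0],[0,0,0.3],0],[[0,0,0],[0,0,0.3],0],[[0,0,0],[0,0,0.3],0],[[0,0,0],[0,0,0.3],0],[[0,0,0],[0,0,0.3],0],[[0,0,0],[0,0,0.3],0]]'
python3 - <<'E'
from h import *
from plant import env,grab_frame
s=env.state();print(s['tool_pos'],s['force'])
im,d=grab_frame("wrist");cv2.imwrite("pics/wrist6.png",im[:,:,::-1])
E
```

```text
clock: 6.65
tool_pos: [0.598, -0.0001, 0.0893]
tcp_rot: [1.209, 1.209, -1.209]
force: [-0.4, -0.5, -0.7]
width: 0.0002
[ 5.97978148e-01 -7.31712251e-05  8.93110202e-02] [-0.39297225 -0.52372168 -0.734318  ]
```

View pics/wrist6.png

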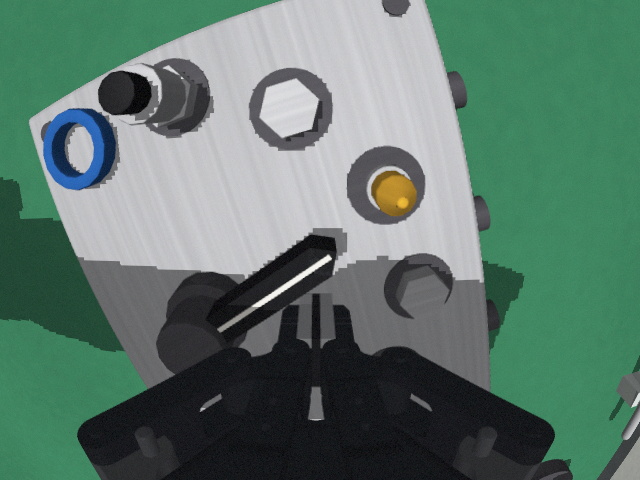

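```bash
python3 - <<'E'
from m import *
rep([(221,330),(331,258)],[('siltop',(402,201),.084),('silbase',(385,185),.05)],0)
s=env.state()
for th in (.349,.45,.6,.75,.9,1.05,1.2,1.3,1.35,1.396,1.45):
    # effective finger: lag .09 rad seen => support fitted by model at th+.1
    a=th+q[2];n=np.array([np.sin(a),-np.cos(a)]);ee=np.array([np.cos(a),np.sin(a)])
    P=hub+.046*ee+n*(.007+.0145*abs(n[0])+.0075*abs(n[1]))
    print(th,P,tooldelta([*P,s['tool_pos'][2]],s))
E
```

```text
line ends [[ 0.5597 -0.001 ]
 [ 0.6044  0.0313]]
world dir 0.6261865931068433 th 0.34068659310684335
th by hub-tip 0.34124829219861186 hub off line mm 0.0403302789464266
siltop [0.6299 0.0525] perp mm from line 2.197606737674461 along 33.172449908386355
silbase [0.6299 0.052 ] perp mm from line 1.8328080745959545 along 32.811691348921705
0.349 [ 0.59607192 -0.0009569 ] [ 0.   -0.19  0.09]
0.45 [0.59526451 0.00353606] [ 0.   -0.27 -0.36]
0.6 [0.59310003 0.0102749 ] [-0.   -0.49 -1.04]
0.75 [0.58970294 0.01688148] [-0.   -0.83 -1.7 ]
0.9 [0.58503913 0.02308732] [-0.   -1.29 -2.32]
1.05 [0.57914338 0.02860568] [ 0.   -1.88 -2.87]
1.2 [0.57212481 0.03315117] [ 0.   -2.58 -3.33]
1.3 [0.56713003 0.03551274] [ 0.   -3.08 -3.56]
1.35 [0.56513436 0.03652329] [ 0.   -3.28 -3.66]
1.396 [0.56322171 0.03737542] [ 0.   -3.48 -3.75]
1.45 [0.56088636 0.03827207] [ 0.   -3.71 -3.84]
```

The arm rested on the silencer (2 mm off) for over a second. Next I push towards the sensor and stop short of it.

```bash
python3 -m handwheel '[[[0,0,0],[0,-0.2,-0.4],0],[[0,0,0],[0,-0.4,-0.8],0],[[0,0,0],[0,-0.6,-1.2],0],[[0,0,0],[0,-0.8,-1.6],0],[[0,0,0],[0,-1.0,-2.0],0],[[0,0,0],[0,-1.3,-2.4],0],[[0,0,0],[0,-1.7,-2.7],0],[[0,0,0],[0,-2.1,-3.0],0],[[0,0,0],[0,-2.5,-3.3],0],[[0,0,0],[0,-2.7,-3.4],0],[[0,0,0],[0,-2.7,-3.4],0]]'
python3 - <<'E'
from h import *
from plant import env,grab_frame
s=env.state();print(s['tool_pos'],s['force'])
im,d=grab_frame("wrist");cv2.imwrite("pics/wrist7.png",im[:,:,::-1])
E
```

```text
clock: 7.8
tool_pos: [0.5706, 0.0345, 0.0893]
tcp_rot: [1.209, 1.21, -1.209]
force: [0.1, 0.1, 0.2]
width: -0.0
[0.57058804 0.03447714 0.08934069] [0.07591897 0.13127881 0.23973575]
```

View pics/wrist7.png

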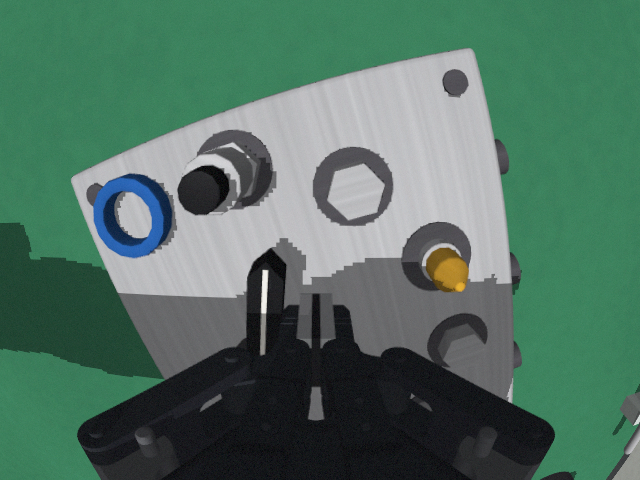

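```bash
python3 - <<'E'
from m import *
rep([(263,350),(265,272)],[('sentop',(204,190),.102)],0)
P=hub+.105*np.array([np.cos(1.3963+q[2]),np.sin(1.3963+q[2])]);print('pred sensor',P)
E
```

```text
line ends [[0.5493 0.024 ]
 [0.5523 0.0601]]
world dir 1.487461051915491 th 1.2019610519154909
th by hub-tip 1.19916386019273 hub off line mm -0.19903580671352603
sentop [0.5364 0.0948] perp mm from line 18.731717530669304 along 33.2758616336232
pred sensor [0.53456854 0.09355377]
```

```bash
python3 -m handwheel '[[[0,0,0],[0,-0.3,-0.1],0],[[0,0,0],[0,-0.5,-0.2],0],[[0,0,0],[0,-0.7,-0.2],0],[[0,0,0],[0,-0.7,-0.2],0]]'
python3 - <<'E'
from h import *
from plant import env,grab_frame
s=env.state();print(s['tool_pos'],s['force'])
im,d=grab_frame("wrist");cv2.imwrite("pics/wrist8.png",im[:,:,::-1])
E
```

```text
clock: 8.25
tool_pos: [0.5638, 0.0361, 0.0893]
tcp_rot: [1.209, 1.21, -1.209]
force: [1.1, -1.1, 0.1]
width: 0.0001
[0.56378309 0.03609258 0.08931821] [ 1.06247983 -1.08535571  0.11048214]
```

View pics/wrist8.png

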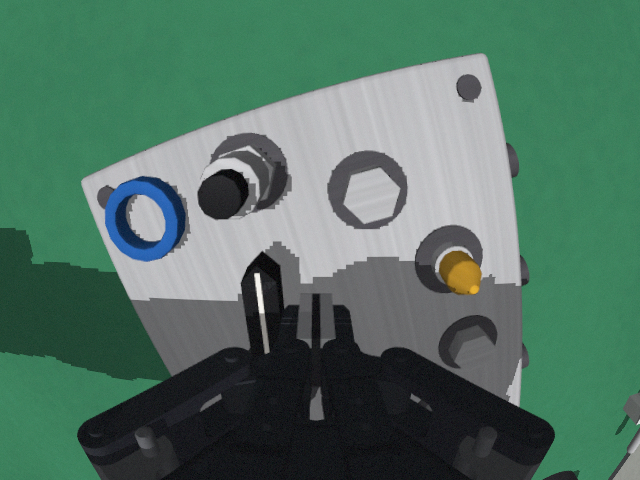

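```bash
python3 - <<'E'
from m import *
rep([(267,351),(258,275)],[('sentop',(223,194),.102)],0)
E
```

```text
line ends [[0.5441 0.0252]
 [0.5428 0.0605]]
world dir 1.610073381684444 th 1.324573381684444
th by hub-tip 1.333538400623365 hub off line mm 0.6398521640248772
sentop [0.5357 0.0951] perp mm from line 5.648373921853462 along 34.844007432270466
```

The sensor axis is 5.6 mm off the arm's line, so about 2.5 mm more push is needed.

```bash
python3 -m handwheel '[[[0,0,0],[0,-0.15,0],0],[[0,0,0],[0,-0.27,0],0],[[0,0,0],[0,-0.27,0],0],[[0,0,0],[0,0.3,0],0],[[0,0,0],[0,1.2,0.2],0],[[0,0,0],[0,1.8,0.4],0],[[0,0,0],[0,1.8,0.4],0]]'
python3 - <<'E'
from h import *
from plant import env,grab_frame
s=env.state();print(s['tool_pos'],s['force'])
im,d=grab_frame("wrist");cv2.imwrite("pics/wrist9.png",im[:,:,::-1])
E
```

```text
clock: 9.0
tool_pos: [0.5829, 0.0311, 0.0892]
tcp_rot: [1.209, 1.208, -1.21]
force: [-0.3, -1.0, -0.2]
width: -0.0002
[0.58293759 0.03114174 0.08924369] [-0.26832136 -0.95428665 -0.2442689 ]
```

View pics/wrist9.png

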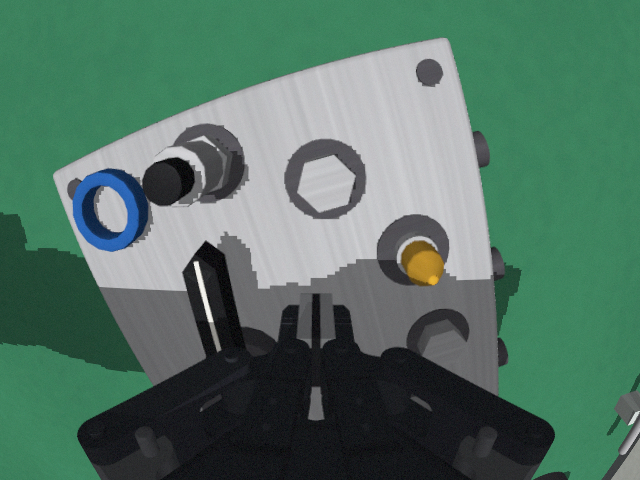

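```bash
python3 - <<'E'
from m import *
rep([(217,350),(196,264)],[('sentop',(168,182),.102)],0)
E
```

```text
line ends [[0.541  0.0201]
 [0.5373 0.0601]]
world dir 1.6630035643487646 th 1.3775035643487645
th by hub-tip 1.4107472624117179 hub off line mm 2.373573972034985
sentop [0.5362 0.0948] perp mm from line -2.16909343227052 along 34.68001422989485
```

That is within about 2 mm. I'll lift the hand straight up and check with a clear view.

```bash
python3 -m handwheel '[[[0,0,0],[-2,0.3,0],0],[[0,0,0],[-5,0.3,0],0],[[0,0,0],[-9,0.3,0],0],[[0,0,0],[-12,0.3,3],0],[[0,0,0],[-12,0,6],0],[[0,0,0],[-12,0,8],0],[[0,0,0],[-12,0,8],0],[[0,0,0],[-12,0,8],0],[[0,0,0],[-12,0,8],0]]'
python3 - <<'E'
from h import *
from plant import env,grab_frame
s=env.state();print(s['tool_pos'],s['force'])
for n in("side","wrist"):
    im,d=grab_frame(n);cv2.imwrite(f"pics/{n}10.png",im[:,:,::-1])
E
```

```text
clock: 9.95
tool_pos: [0.5819, -0.0468, 0.209]
tcp_rot: [1.208, 1.211, -1.209]
force: [0.1, 0.7, -0.5]
width: -0.0
[ 0.58192746 -0.0468469   0.20900228] [ 0.13597824  0.70325325 -0.50450794]
```

View pics/wrist10.png

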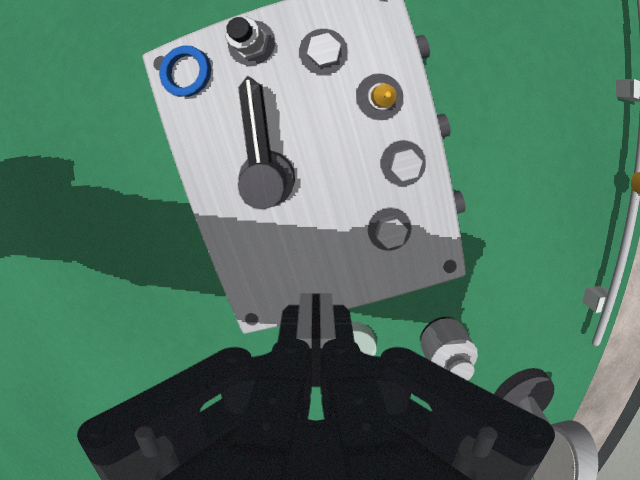

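View pics/side10.png

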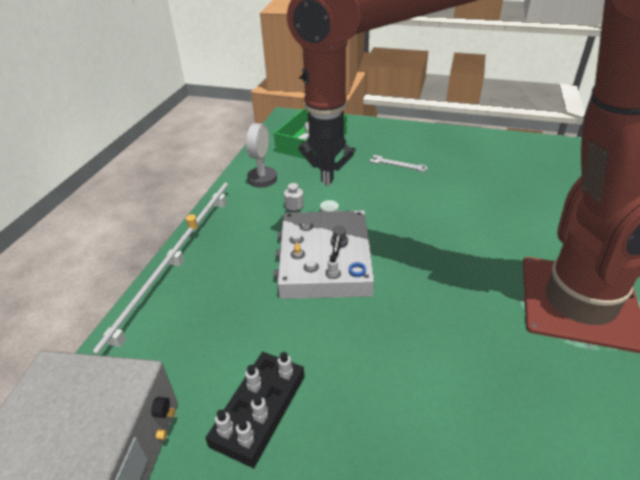

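```bash
python3 - <<'E'
from m import *
rep([(258.5,162),(248.5,82)],[('sentop',(239,29),.102),('hubtop',(262,186),.092)],0)
S=wdeproj(239,29,.102)[:2];H=wdeproj(262,186,.092)[:2];d=S-H;print('sensor dir from hub (same view)',np.arctan2(d[1],d[0]),np.hypot(*d))
E
```

```text
line ends [[0.5443 0.0054]
 [0.5385 0.0594]]
world dir 1.6772915177354788 th 1.391791517735479
th by hub-tip 1.3942724749063387 hub off line mm 0.17524032412027069
sentop [0.5353 0.0925] perp mm from line -0.36682068139461554 along 33.25954395404909
hubtop [ 0.5471 -0.0099] perp mm from line -1.1448671348457733 along -69.8730946078676
sensor dir from hub (same view) 1.6848355086993103 0.10313557336354258
```

The arm points at the sensor within about 1 mm, the hand is clear, and the bystanders haven't moved. I'm handing it in.

```bash
python3 -c "
from plant import ticket
print(ticket.finish_job())"
```

```text
the job is handed in; nothing more can be done
None
```

I pushed the selector arm with the shut fingertips, from its clockwise side only. It went first to the vent silencer (20° port) and then to the mounted sensor (80° port). I then lifted the hand clear and handed the job in at about 10 s; no verdict was reported.

- **Silencer:** the arm's centre line passed about 1–2 mm from the silencer axis before and after it rested there for about 1.2 s.
- **Sensor:** the clear wrist view after lifting put the centre line within about 1 mm of the sensor axis (limit 10 mm). Arm angle was 1.39 rad against 1.396 rad for the port. An earlier wrist view, part-blocked by the gripper, gave about 2 mm.
- **Contact and bystanders:** the wrist force readings I took stayed below about 4 N. The fingers were kept off the mounted sensor. In the final side and wrist views the ring, puck, weight, spanner and spare sensors looked to be where they started, though I did not re-measure them.

The two fixed cameras disagreed by about 4 mm on the manifold's position. I used their average, and the wrist camera then agreed with it to about 2–4 mm. No check failed.

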